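# Draw the guarded bolt with the pull hook

### The arm

A 7-joint arm with a two-finger parallel gripper is mounted at the origin on a cart in front of the work surface, level with it; the furniture and walls round the work are solid. World frame = base frame: x ahead of the robot, y to its left, z up, the work surface at z = 0. Lengths are in mm, angles in rad, forces in N, time in s.
With the tool pointing down it reaches from about 425 to 950 mm from the base axis. Payload 16.7 kg.
Tool frame: the origin (TCP) lies between the finger pads; the fingertips stand 8 mm ahead of it and the grasp point (between the pads) lies 11 mm behind it; z points along the fingers, y is the line along which they close (so a half turn about z gives the same grasp; the last joint's range is limited). The gripper opens to 94 mm and grips with 3 to 60 N. Pads are 16 mm wide; open, the fingers measure 119 mm over their backs; the gripper's body (75 mm by 177 mm) begins 78 mm behind the grasp point.
Start: joints at [-1.304, 0.426, 0.074, 1.606, -0.034, 1.111, -0.067], TCP at [272.647, 617.445, 213.467] pointing down, gripper open.
Joint ranges: [-2.85, 2.85], [-0.5, 2.14], [-1.23, 1.37], [0.21, 2.46], [-1.02, 4.16], [0.16, 2.05], [-2.73, 2.73]. Speed limits (rad/s): [1.89, 1.89, 2.39, 2.39, 3.01, 3.01, 3.01].

### API

Orientations are given as a unit quaternion [w, x, y, z].
In Python, from bench import status, vision, order, models gives the robot as it stands.
- The arm moves only by the tool move_arm, never from a script. Its argument "rows" is a list of rows, each a list of 3 entries, a list of its own where there are three numbers: the opening, from 0 (shut) to 1 (fully open), then the shift along the tool's x, y, z in cm, then the turn, a rotation vector about the tool's x, y, z in rad. A call has 1 to 5 rows; each row is the pose to reach, as a shift and turn from the pose commanded when the call began, along the tool's axes at that moment; what a row does not reach only later rows make up. A row lasts 1/8 s, in which the tool goes at most 62.5 mm and 10.7 degrees, less where a joint would pass 70% of its speed; a pose out of reach is approached as far as the arm can. A call with a gripper value outside its range is refused whole. The fingers move at their own pace and stop on an object; the grip force is fixed at half the most. Time passes only in rows, so rows that repeat a pose let the fingers close. It gives the time, the measured TCP pose, the force, the opening and the grip force at its end, in the units of the state.
- status.get_obs(): the state, without advancing time (a new reading comes with each control period).
- vision.grab_frame(name): name is "side" or "top" or "wrist"; returns a dict with "image" (400x640x3 uint8, red, green, blue), "camera_matrix" (3x3 intrinsics, pixels), "distortion" ([k1, k2, p1, p2, k3] as OpenCV has them; the pictures are not rectified), "camera_from_world" (4x4, takes a point from world to camera coordinates); the wrist camera has in their place "tool_from_camera" (4x4, takes a point from camera to tool coordinates, whose origin is the TCP and whose axes are the flange's). Camera axes: x right, y up, looking along -z (the intrinsics and any distortion apply to the point x, -y, -z); pixel columns grow to the right and rows downward; lengths in mm; the calibration is good to about 2 mm. A picture is of the moment at which its call begins: read the wrist's pose just before it. There is no depth.
- order.sign_off(): hands the job in; it is judged then, once.
Trained networks look in the newest picture that a camera, given by its name, has taken for a name from the list of things; names that differ only in an ending like _2 or _b are one class to them, and where a whole thing is asked for, a point or a joint stands for the part that bears it (a point fixed in the world has none). Each returns a list of dicts, best first, with "confidence" (0 to 1); they miss things now and then, are a little off and sometimes report something else, mostly with a low value. They report only what shows in the picture. A call takes as long as a camera call.
- models.boxes_of(camera, target): "pixel" ([column, row] in pixels, amid what is visible of it).
The state is a dict: "t": time; "qpos": joint angles; "qvel": joint speeds; "joint_efforts": joint torques, N m; "tcp_pos": TCP position; "tool_rot": TCP orientation; "ft_force": force on the tool from outside, world axes, zero at the start; "ft_torque": the same for the moment, N m; "gripper_width": finger opening in mm; "grasp_force": force on a finger pad.
Only numpy, scipy, OpenCV 4.12 (cv2) and the standard library are available. Lean on these libraries where they do the work, as an engineer would, in place of code of your own. Each camera call takes 0.05 s, during which the arm holds its last target. There are 200 camera calls.

### The job

Take the pull hook from its fork stand and, reaching in under the clear guard with it, draw the slide bolt by its orange handle fully out, easing it slowly and gently against its stop. Touch the bolt only with the hook, leave the oiler, the bit case and the tape roll where they are, and finally hang the hook back in its fork so that it hangs freely by its collar.

Things in the scene. Friction and masses are not known exactly. Their poses are not given: they have to be found in the camera images.
- guard: Fixed guard station: dark steel base plate 215 x 160 x 10 mm with a clear hood on aluminium posts, yellow roof frame. Origin: on the table under the plate; x points into the guard, y to the left seen from the open front, z up. Plate spans x -110 to +105 mm, hood x -15 to +100 mm, y -78 to +78 mm. Only the front (-x) is open, 132 mm wide. Roof and panes are solid.
- roof_edge (a point): Middle of the roof's front lower edge: 194 mm above the table, x = -15 mm, y = 0 in the guard's frame, same axes. The roof is 8 mm thick and reaches from here over the handle to the back wall (inner face at guard x = +94 mm).
- bolt_slide (a joint): How far the bolt is drawn, in m: 0 is fully shut; it grows as the bolt is drawn along the guard's -x. The end stop comes somewhere between 0.052 and 0.075: feel for it. It slides stiffly (about 4 N, plus damping of 15 N per m/s), stays where it is left, and starts between 0 and 0.012. The stop is hard: met at 50 mm/s it jars with over 30 N, so come onto it at 15 mm/s or less.
- bolt_handle (a point): Centre of the bolt's orange handle: a staple whose 8 mm round crossbar runs along the guard's y between two legs, 30 mm either side of the centre, 55 mm above the table. Under the bar is the steel slide plate, top at 20 mm; behind it (+x) 50 mm or more are free above 40 mm. Its guard x is +20 mm with the bolt shut (35 mm in under the roof).
- hook: Pull hook, about 0.2 kg: straight 8 mm steel rod below a collar, red square handle above. Origin: centre of the collar's underside; z up along the rod. Collar 32 mm across, z 0 to 8 mm. Handle 24 x 24 mm, z 8 to 78 mm, flats facing its x and y. Rod runs down to a bend at z -145 mm, then a foot points off toward the hook's -x. Starts hanging in the stand, foot toward the robot.
- hook_crook (a point): The bend of the pull hook, on the rod's axis at z = -145 mm in the hook's frame; same axes as the hook. The foot leaves here, bent 60 degrees off the rod's line toward the hook's -x.
- hook_tip (a point): Centre of the round end (4 mm radius) of the hook's 26 mm long foot, at x = -22.5 mm, z = -158 mm in the hook's frame.
- stand: Fixed blue stand for the hook: base plate 120 mm (x -50 to +70 mm) by 100 mm, a column at x 30 to 50 mm, 190 mm high, and two steel prongs that reach from it toward -x, 18 mm apart. Origin on the table under the seat; its -x side, where the fork is open, faces roughly toward the robot.
- stand_seat (a point): Where the hook hangs: middle of the fork, level with the prongs' tops, 185 mm above the stand's origin, same axes. Prongs run from x -28 mm to the column at +30 mm; at their tips (x -28 to -23 mm) a lip stands 5 mm higher. The hook's collar rests on the prongs between lips and column, its origin within about 10 mm of this point.
- oiler: Yellow plastic oiler with a red spout, 35 mm in diameter, 114 mm high, standing beside the guard. Origin under its middle. Not to be disturbed.
- bit_case: Flat dark bit case, 102 by 150 by 36 mm, lying on the mat between guard and stand. Origin under its middle. Not to be disturbed.
- tape_roll: Roll of black tape, 62 by 59 mm, 19 mm high, lying near the stand. Origin under its middle. Not to be disturbed.

How it is judged (in metres and radians):
On the way, in this order (a step that is already met when the one before it is completed fails the run):
1. the hook is lifted out of the fork (horizontal distance between hook and stand_seat above 0.06 m and height (world z) of hook above 0.1 m), for 0.1 s.
2. with the hook at its handle, the bolt is drawn to its stop (value of joint bolt_slide above 0.058 m and distance between hook_crook and bolt_handle below 0.045 m), for 0.1 s.
At the end, for the whole second after the job is handed in: The bolt is drawn to within 2 mm of its stop, which is at 60 mm, and the hook hangs at rest in the fork by its collar: its origin within 14 mm sideways and 5 mm in height of the seat, upright within about 7 degrees (value of joint bolt_slide above 0.058 m and horizontal distance between hook and stand_seat below 0.014 m and z of hook in the frame of stand_seat between -0.004 and 0.005 m and angle between hook's own z axis and vertical below 0.12 rad and linear speed of hook below 0.03 m/s and angular speed of hook below 0.3 rad/s); the robot touches nothing.
It fails at once if the fingers or the arm touch the bolt (contact force between any of the fingers, the arm and bolt_slide above 0.5 N).
It fails at once if the hook hauls on the bolt with more than 30 N (contact force between hook and bolt_slide above 30 N).
It fails at once if a bystander is moved by more than 20 mm (distance of any of oiler, bit_case, tape_roll from where it was at the start of the episode above 0.02 m).
It also fails if it takes over 67 s, if anything falls off the work surface, if the arm or the gripper's body presses on something with over 40 N, if the wrist force passes 120 N, or if a joint passes its speed limit or range.

## Working session

There is one attempt and no reset: what is moved stays moved. The work goes in short steps, Python scripts to look and compute and a tool call to move; the robot and the scene stay as the last step left them, time stands still between calls to the robot, and variables do not carry over. Pictures are saved under pics/ and viewed, at most 12 in all, crops included, and the job is handed in when it is done.

Besides the shell and the picture viewer there is one more tool, called after ">>>" as name(argument=value, ...) on one line, values as JSON. move_arm: Moves the arm, as the interface text tells. Its arguments: {"type":"object","properties":{"rows":{"type":"array"}},"required":["rows"]}

```bash
ls; mkdir -p pics; python3 - <<'E'
from bench import status, vision, models
import cv2,numpy as np
o=status.get_obs()
for k in ("t","tcp_pos","tool_rot","ft_force","gripper_width","qpos"): print(k,o[k])
ims=[]
for c in("side","top"):
    f=vision.grab_frame(c); cv2.imwrite(f"pics/{c}0.png",f["image"][:,:,::-1])
    print(c,np.round(f["camera_matrix"],1).tolist(),f["distortion"],np.round(f["camera_from_world"],3).tolist())
    for n in("guard","roof_edge","bolt_slide","bolt_handle","hook","hook_crook","hook_tip","stand","stand_seat","oiler","bit_case","tape_roll"):
        r=models.boxes_of(c,n); print(n,[(np.round(d["pixel"]).tolist(),round(d["confidence"],2)) for d in r[:2]])
E
```

```text
pics
t 0.0
tcp_pos [272.53358951 617.08315215 212.80956702]
tool_rot [-7.34253967e-05  2.06426777e-01  9.78461851e-01 -6.21539327e-04]
ft_force [-0.30013514 -0.37105021 -0.52927085]
gripper_width 94.05381663365125
qpos [-1.30446552  0.42671049  0.07385319  1.60656278 -0.03407584  1.11083019
 -0.06709094]
side [[495.2, 0.0, 320.1], [0.0, 495.2, 204.6], [0.0, 0.0, 1.0]] [-0.1449775  0.         0.         0.         0.       ] [[0.844, -0.535, -0.021, -422.594], [0.275, 0.399, 0.875, -259.457], [-0.46, -0.744, 0.484, -1494.321], [0.0, 0.0, 0.0, 1.0]]
guard [([403.0, 257.0], 0.97), ([295.0, 198.0], 0.22)]
roof_edge [([403.0, 260.0], 0.81)]
bolt_slide [([382.0, 274.0], 0.65)]
bolt_handle [([384.0, 273.0], 0.53)]
hook [([288.0, 163.0], 0.74)]
hook_crook [([287.0, 165.0], 0.82)]
hook_tip [([285.0, 166.0], 0.51), ([403.0, 258.0], 0.43)]
stand [([294.0, 203.0], 0.82), ([286.0, 166.0], 0.59)]
stand_seat [([295.0, 202.0], 0.8)]
oiler [([414.0, 294.0], 0.57)]
bit_case []
tape_roll [([268.0, 199.0], 0.56), ([297.0, 241.0], 0.42)]
top [[512.4, 0.0, 310.6], [0.0, 512.4, 197.3], [0.0, 0.0, 1.0]] [0.02188575 0.         0.         0.         0.        ] [[0.008, -1.0, 0.011, -31.13], [0.997, 0.009, 0.081, -509.271], [-0.081, 0.011, 0.997, -1627.999], [0.0, 0.0, 0.0, 1.0]]
guard [([406.0, 175.0], 0.76)]
roof_edge [([405.0, 174.0], 0.71), ([238.0, 205.0], 0.38)]
bolt_slide [([395.0, 185.0], 0.84), ([403.0, 175.0], 0.3)]
bolt_handle [([397.0, 185.0], 0.63)]
hook [([235.0, 195.0], 0.48)]
hook_crook [([234.0, 196.0], 0.46)]
hook_tip [([233.0, 195.0], 0.65)]
stand [([236.0, 208.0], 0.71)]
stand_seat [([235.0, 204.0], 0.59)]
oiler [([438.0, 191.0], 0.53)]
bit_case [([301.0, 231.0], 0.94)]
tape_roll [([202.0, 213.0], 0.76)]
```

```bash
python3 - <<'E'
import cv2
a=cv2.imread("pics/top0.png")[100:290,160:480]; cv2.imwrite("pics/topc.png",cv2.resize(a,(800,475),interpolation=2))
a=cv2.imread("pics/side0.png")[120:345,200:500]; cv2.imwrite("pics/sidec.png",cv2.resize(a,(800,600),interpolation=2))
E
```

```text
(no output)
```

View pics/topc.png

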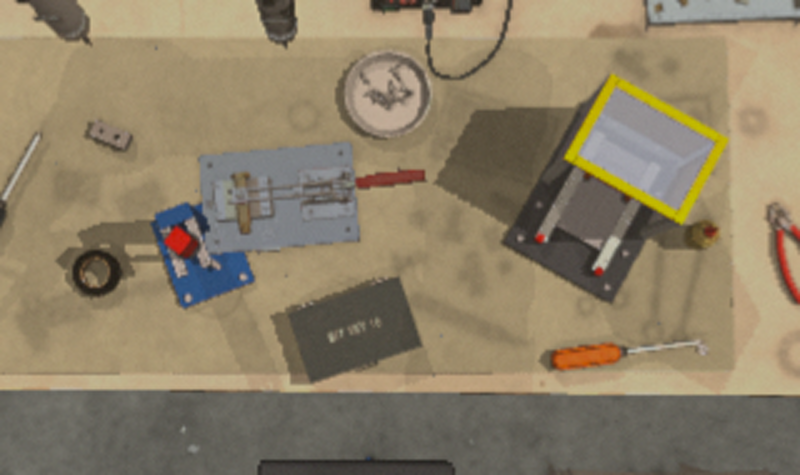

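View pics/sidec.png

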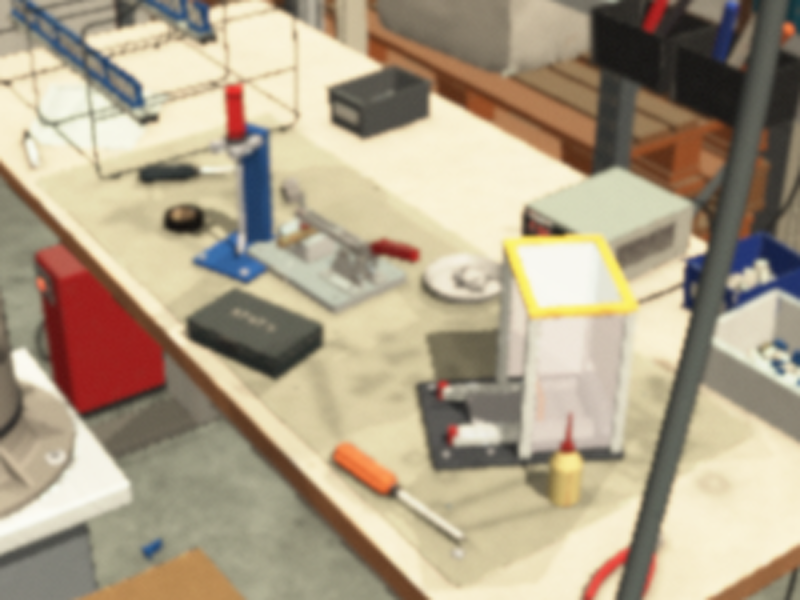

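```bash
cat > h.py <<'E'
import numpy as np, cv2
from bench import status, vision, models, order
from scipy.spatial.transform import Rotation as R
from scipy.optimize import least_squares
def rot(q): return R.from_quat([q[1],q[2],q[3],q[0]])
class Cam:
    def __init__(s,f,o=None):
        s.K=np.array(f["camera_matrix"],float); s.d=np.array(f["distortion"],float)
        if "camera_from_world" in f: s.T=np.array(f["camera_from_world"])
        else:
            W=np.eye(4); W[:3,:3]=rot(o["tool_rot"]).as_matrix(); W[:3,3]=o["tcp_pos"]
            s.T=np.linalg.inv(W@np.array(f["tool_from_camera"]))
    def proj(s,P):
        P=np.atleast_2d(P).astype(float)
        c=(P@s.T[:3,:3].T+s.T[:3,3])*[1,-1,-1]
        return cv2.projectPoints(c,np.zeros(3),np.zeros(3),s.K,s.d)[0][:,0]
    def at_z(s,uv,z):
        u=cv2.undistortPoints(np.array(uv,float).reshape(-1,1,2),s.K,s.d)[:,0]
        z=np.broadcast_to(z,len(u)); C=np.linalg.inv(s.T)
        d=np.c_[u[:,0],-u[:,1],-np.ones(len(u))]@C[:3,:3].T; p=C[:3,3]
        return p+d*((z-p[2])/d[:,2])[:,None]
def fit(obs,x0):
    "obs: list of (cam,local pts,pixels); x,y,yaw"
    def r(v):
        Rz=R.from_euler('z',v[2]).as_matrix()
        return np.concatenate([(c.proj(np.array(L)@Rz.T+[v[0],v[1],0])-np.array(p)).ravel() for c,L,p in obs])
    s=least_squares(r,x0,loss='soft_l1'); return s.x,np.round(r(s.x).reshape(-1,2),1).tolist()
def look(name):
    o=status.get_obs(); f=vision.grab_frame(name); return Cam(f,o),f["image"][:,:,::-1].copy(),o
E
python3 - <<'E'
from h import *
c,_,_=look("top"); s,_,_=look("side")
cp=lambda a:np.array(a,float)/2.5+[160,100]
cs=lambda a:np.array(a,float)*0.375+[200,120]
# guard roof corners (FL,FR,BL,BR) z202 outer
L=[[-15,78,202],[-15,-78,202],[100,78,202],[100,-78,202],[-110,80,10],[-110,-80,10]]
print(c.at_z(cp([[567,155],[683,222],[613,75],[727,143],[502,243],[612,302]]),[202]*4+[10]*2).round())
p1=cp([[567,155],[683,222],[613,75],[727,143],[502,243],[612,302]])
p2=cs([[507,240],[527,316],[602,237],[636,308],[418,381],[433,467]])
print(fit([(c,L,p1)],[650,-300,-.5])); print(fit([(c,L,p1),(s,L,p2)],[650,-300,-.5]))
print("cams",np.linalg.inv(c.T)[:3,3],np.linalg.inv(s.T)[:3,3])
print("hooktop",c.at_z(cp([[180,242]]),263)); 
print("base",c.at_z(cp([[153,216],[187,307],[255,283]]),8).round())
print("oiler",c.at_z([[441.5,193.5]],100),"tape",c.at_z([[199,208.5]],10),"case",c.at_z([[301,231]],36))
o,f=None,None
cw,im,o=look("wrist"); cv2.imwrite("pics/w0.png",im); print(np.round(np.linalg.inv(cw.T),2).tolist(), models.boxes_of("wrist","hook")[:2])
E
```

```text
[[ 599. -244.  202.]
 [ 522. -377.  202.]
 [ 693. -297.  202.]
 [ 614. -429.  202.]
 [ 512. -190.   10.]
 [ 437. -332.   10.]]
(array([ 5.70189961e+02, -3.15674264e+02, -5.16044885e-01]), [[-1.2, 1.1], [-0.2, 1.3], [-0.1, -1.0], [1.5, -1.5], [0.6, -0.6], [-0.3, 0.6]])
(array([ 5.70822562e+02, -3.16919688e+02, -5.19409969e-01]), [[-0.7, 0.8], [0.2, 1.1], [0.5, -1.2], [2.0, -1.5], [1.0, -0.9], [-0.1, 0.4], [-1.7, -0.2], [0.2, -0.8], [0.1, -0.7], [0.2, 0.3], [-0.7, -0.1], [-0.4, -0.6]])
cams [ 376.07988473   -9.21507672 1664.08749891] [ -259.24366965 -1234.98703884   941.54025459]
hooktop [[489.2726816  190.91856228 263.        ]]
base [[543. 263.   8.]
 [426. 217.   8.]
 [458. 130.   8.]]
oiler [[ 518.27791029 -427.69762259  100.        ]] tape [[470.95682239 332.2953584   10.        ]] case [[400.77355458   2.87532285  36.        ]]
[[0.4, -0.89, -0.21, 211.71], [0.91, 0.39, 0.09, 644.39], [-0.0, -0.23, 0.97, 386.33], [0.0, 0.0, 0.0, 1.0]] []
```

View pics/w0.png

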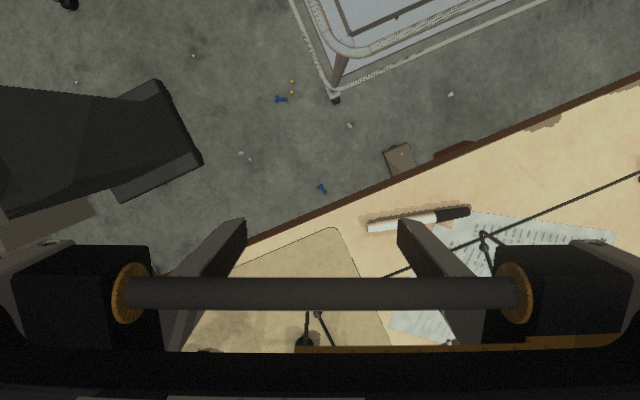

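>>> move_arm(rows=[[1,[0,0,-6],[0,0,0]],[1,[-5.5,-4.5,-11.7],[0,0,0.15]],[1,[-10,-8,-11.7],[0,0,0.32]],[1,[-14.5,-12,-11.7],[0,0,0.48]],[1,[-19,-15.5,-11.7],[0,0,0.64]]])

```text
t: 2.12
tcp_pos: [379.6, 406.5, 330.9]
tool_rot: [-0.0, 0.506, 0.863, 0.001]
ft_force: [0.6, 0.4, -0.0]
gripper_width: 94.3
grasp_force: 0.0
```

```bash
cat >> h.py <<'E'
def frame(zdir,ydir):
    z=np.array(zdir,float); z/=np.linalg.norm(z); y=np.array(ydir,float); y-=z*(y@z); y/=np.linalg.norm(y)
    return R.from_matrix(np.c_[np.cross(y,z),y,z])
def plan(p,Rt=None):
    o=status.get_obs(); Rc=rot(o["tool_rot"])
    print("t",round(o["t"],2),"tcp",np.round(o["tcp_pos"],1),"shift cm",np.round(Rc.inv().apply(np.array(p)-o["tcp_pos"])/10,2),
     "turn",np.round((Rc.inv()*Rt).as_rotvec(),3) if Rt is not None else "")
E
python3 - <<'E'
from h import *
o=status.get_obs(); print(o["tool_rot"],o["qpos"])
plan([489,190,330],frame([0,0,-1],[np.cos(.36),np.sin(.36),0]))
E
```

```text
[-1.14758427e-04  5.05964892e-01  8.62553890e-01  5.50199810e-04] [-1.16982803  0.14058231  0.26579524  1.73560499 -0.03894462  1.26943496
 -0.3852136 ]
t 2.12 tcp [379.6 406.5 330.9] shift cm [-24.24  -1.01   0.07] turn [ 0.001 -0.001  0.15 ]
```

>>> move_arm(rows=[[1,[-5,-0.2,0],[0,0,0.05]],[1,[-10.5,-0.5,0],[0,0,0.1]],[1,[-16,-0.7,0],[0,0,0.15]],[1,[-21,-0.9,0],[0,0,0.15]],[1,[-24.2,-1.0,0],[0,0,0.15]]])

```text
t: 2.75
tcp_pos: [490.3, 190.3, 330.7]
tool_rot: [0.0, 0.568, 0.823, 0.0]
ft_force: [1.2, 0.5, -0.1]
gripper_width: 94.1
grasp_force: 0.0
```

```bash
python3 - <<'E'
from h import *
c,im,o=look("wrist"); cv2.imwrite("pics/w1.png",im); print(o["tcp_pos"],o["qpos"])
for n in("hook","stand","stand_seat","hook_tip"):print(n,models.boxes_of("wrist",n)[:2])
E
```

```text
[490.25861266 190.32216266 330.69683864] [-0.91682069  0.08260709  0.45929676  1.80531706 -0.03857983  1.26179104
 -0.08439553]
hook [{'pixel': [326.5, 195.4], 'confidence': 0.56}]
stand [{'pixel': [346.0, 63.2], 'confidence': 0.72}, {'pixel': [336.2, 158.4], 'confidence': 0.56}]
stand_seat [{'pixel': [334.6, 161.9], 'confidence': 0.94}]
hook_tip [{'pixel': [325.9, 193.3], 'confidence': 0.83}]
```

View pics/w1.png

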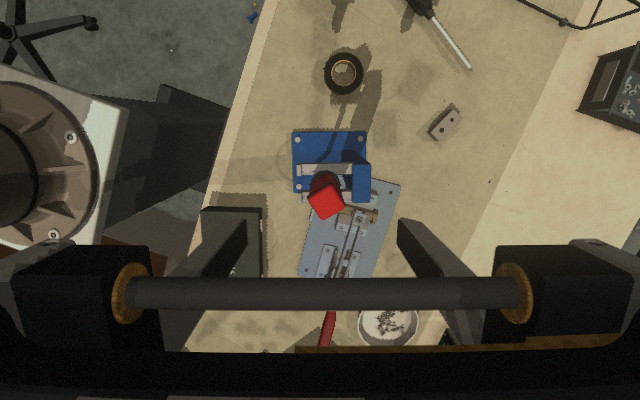

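```bash
python3 - <<'E'
from h import *
im=cv2.imread("pics/w1.png"); o=status.get_obs(); f=vision.grab_frame("wrist"); c=Cam(f,o)
cr=cv2.resize(im[110:220,270:410],(800,628),interpolation=cv2.INTER_CUBIC)[:600]; cv2.imwrite("pics/w1c.png",cr)
h=cv2.cvtColor(im,cv2.COLOR_BGR2HSV); m=(((h[...,0]<6)|(h[...,0]>174))&(h[...,1]>170)&(h[...,2]>150)).astype(np.uint8)
m[:, :290]=0; m[:,360:]=0; m[240:]=0
n,l,s,ce=cv2.connectedComponentsWithStats(m); i=1+s[1:,4].argmax(); print(s[i],ce[i])
pts=np.argwhere(l==i)[:,::-1].astype(np.float32)
r=cv2.minAreaRect(pts); b=cv2.boxPoints(r); print(r,b)
w=c.at_z(b,263); print(w.round(1), w.mean(0)); e=np.diff(w,axis=0); print(np.linalg.norm(e,axis=1),np.degrees(np.arctan2(e[:,1],e[:,0])))
E
```

```text
[309 187  35  33 664] [326.07981928 203.18373494]
((326.09552001953125, 203.25283813476562), (25.545949935913086, 26.605947494506836), 57.9946174621582) [[308.04498 199.47194]
 [330.60675 185.3708 ]
 [344.14606 207.03374]
 [321.5843  221.13487]]
[[475.8 194.5 263. ]
 [488.7 212.  263. ]
 [505.7 199.1 263. ]
 [492.7 181.1 263. ]] [490.72554829 196.66545373 263.        ]
[21.78377576 21.34902939 22.16608084] [  53.60649388  -37.24541126 -125.77226296]
```

View pics/w1c.png

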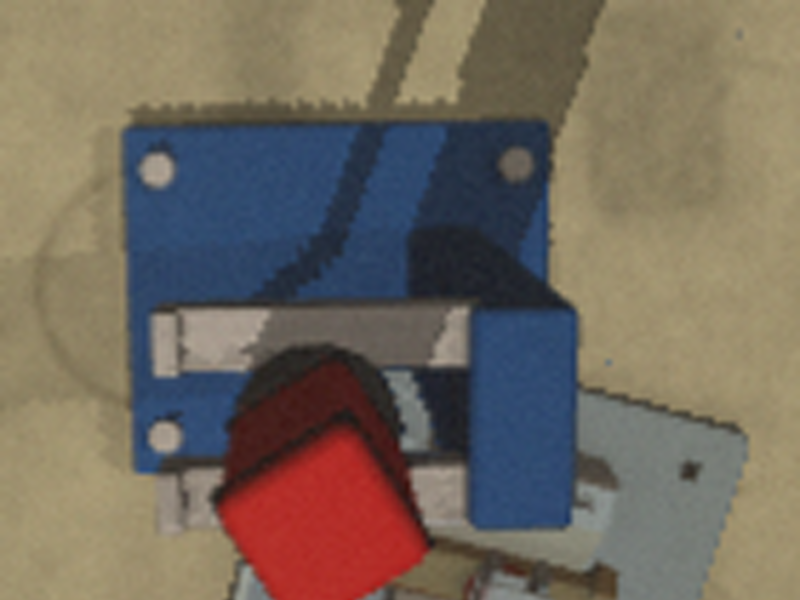

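```bash
python3 - <<'E'
from h import *
o=status.get_obs(); f=vision.grab_frame("wrist"); c=Cam(f,o)
P=lambda a:np.array(a,float)/5.714+[270,110]
L=[[-50,50,8],[70,50,8],[-50,-50,8],[-28,9,190],[-28,-9,190],[30,9,185],[30,-9,185]]
p=P([[124,128],[550,120],[134,472],[152,376],[160,463],[470,370],[470,465]])
print(fit([(c,L,p)],[490,188,.36])); print(fit([(c,L[3:],p[3:])],[490,188,.36]))
print("collar",c.at_z(P([[320,427]]),193), "redtop",c.at_z([[326.1,203.2]],263))
v,_=fit([(c,L,p)],[490,188,.36]); print(v)
a=np.radians(53.2); plan([490,195,235],frame([0,0,-1],[np.cos(a),np.sin(a),0]))
E
```

```text
(array([4.88802578e+02, 1.97979241e+02, 3.76704415e-01]), [[0.1, -0.8], [0.4, -0.1], [0.2, -0.1], [0.5, 0.1], [-0.4, 1.7], [-0.2, -0.2], [-0.4, -0.2]])
(array([4.88829174e+02, 1.98329097e+02, 3.63138086e-01]), [[0.7, -0.6], [-0.4, 1.0], [0.1, -0.1], [-0.3, -0.2]])
collar [[490.82278121 198.67601751 193.        ]] redtop [[490.55001137 197.13609292 263.        ]]
[4.88802578e+02 1.97979241e+02 3.76704415e-01]
t 3.1 tcp [488.9 193.9 330.3] shift cm [0.06 0.14 9.53] turn [-0.    -0.    -0.562]
```

```bash
cat >> h.py <<'E'
def red(im,c,z,box=(200,440,100,260)):
    h=cv2.cvtColor(im,cv2.COLOR_BGR2HSV); m=(((h[...,0]<6)|(h[...,0]>174))&(h[...,1]>170)&(h[...,2]>150)).astype(np.uint8)
    k=np.zeros_like(m); k[box[2]:box[3],box[0]:box[1]]=1; m*=k
    n,l,s,ce=cv2.connectedComponentsWithStats(m); i=1+s[1:,4].argmax()
    b=cv2.boxPoints(cv2.minAreaRect(np.argwhere(l==i)[:,::-1].astype(np.float32)))
    w=c.at_z(b,z); e=np.diff(w,axis=0); return b.mean(0),w.mean(0),np.linalg.norm(e,axis=1),np.degrees(np.arctan2(e[:,1],e[:,0]))
E
python3 - <<'E'
from h import *
for k in range(2):
    c,im,o=look("wrist"); print(o["tcp_pos"],o["tool_rot"],red(im,c,263))
E
```

```text
[488.92155197 193.90477472 330.28919603] [-1.24176673e-04  5.66353847e-01  8.24162183e-01 -1.87627572e-05] (array([326.1101, 207.8935], dtype=float32), array([491.98291539, 193.45438387, 263.        ]), array([21.50354473, 21.66410431, 21.88596199]), array([  54.50509623,  -36.56299665, -124.84837107]))
[488.9874704  193.7894308  330.31893841] [-5.64539608e-05  5.66365197e-01  8.24154391e-01 -2.17773399e-05] (array([326.04935, 207.8927 ], dtype=float32), array([492.0100033 , 193.30895903, 263.        ]), array([21.71084022, 21.38254561, 22.09606652]), array([  53.36774881,  -37.66261729, -126.01346559]))
```

>>> move_arm(rows=[[1,[-0.15,0.26,0],[0,0,-0.18]],[1,[-0.15,0.26,2],[0,0,-0.36]],[1,[-0.15,0.26,4],[0,0,-0.57]],[1,[-0.15,0.26,4],[0,0,-0.57]],[1,[-0.15,0.26,4],[0,0,-0.57]]])

```text
t: 3.82
tcp_pos: [492.6, 192.6, 291.1]
tool_rot: [0.0, 0.314, 0.949, 0.0]
ft_force: [0.6, -0.1, -0.3]
gripper_width: 93.9
grasp_force: 0.0
```

```bash
python3 - <<'E'
from h import *
c,im,o=look("wrist"); print(o["tcp_pos"],o["tool_rot"],red(im,c,263))
a=np.radians(53.7); plan([492,193.4,205],frame([0,0,-1],[np.cos(a),np.sin(a),0]))
E
```

```text
[492.56441807 192.63287822 291.0752341 ] [1.89112142e-04 3.14238287e-01 9.49344097e-01 2.19675673e-04] (array([323. , 220.5], dtype=float32), array([492.14509829, 193.48486358, 263.        ]), array([20.59315143, 21.13044906, 21.08539361]), array([  53.41509936,  -35.87510135, -126.58108009]))
t 3.88 tcp [492.7 192.6 291.2] shift cm [0.1  0.01 8.62] turn [ 0.001  0.    -0.006]
```

>>> move_arm(rows=[[1,[0.1,0,4],[0,0,0]],[1,[0.1,0,7],[0,0,0]],[1,[0.1,0,8.5],[0,0,0]],[1,[0.1,0,8.5],[0,0,0]],[0,[0.1,0,8.5],[0,0,0]]])

```text
t: 4.5
tcp_pos: [492.2, 193.2, 206.5]
tool_rot: [0.0, 0.313, 0.95, 0.001]
ft_force: [0.0, 0.0, -0.3]
gripper_width: 87.2
grasp_force: 0.0
```

>>> move_arm(rows=[[0,[0,0,0],[0,0,0]],[0,[0,0,0],[0,0,0]],[0,[0,0,0],[0,0,0]],[0,[0,0,0],[0,0,0]],[0,[0,0,0],[0,0,0]]])

```text
t: 5.12
tcp_pos: [491.5, 192.9, 205.3]
tool_rot: [-0.0, 0.313, 0.95, -0.0]
ft_force: [-0.4, -1.0, 0.1]
gripper_width: 37.4
grasp_force: 0.0
```

```bash
python3 - <<'E'
from h import *
o=status.get_obs(); print(o["tcp_pos"],o["tool_rot"],o["ft_force"],o["ft_torque"],o["gripper_width"],o["grasp_force"],o["qpos"])
E
```

```text
[491.53039935 192.85841683 205.33943612] [-3.36881928e-05  3.12616590e-01  9.49879395e-01 -4.44363250e-05] [-0.38924259 -1.04721192  0.10316338] [-0.08245187  0.06456903 -0.01004341] 37.367882015773205 0.0 [-0.85826244  0.20044905  0.41693335  1.96213762 -0.09607252  0.99799434
  0.53832882]
```

>>> move_arm(rows=[[0,[0,0,0],[0,0,0]],[0,[0,0,0],[0,0,0]],[0,[0,0,0],[0,0,0]],[0,[0,0,0],[0,0,0]]])

```text
t: 5.62
tcp_pos: [491.6, 193.0, 205.4]
tool_rot: [0.0, 0.313, 0.95, 0.0]
ft_force: [1.1, 0.4, 0.2]
gripper_width: 23.8
grasp_force: 30.0
```

>>> move_arm(rows=[[0,[0,0,-1],[0,0,0]],[0,[0,0,-3],[0,0,0]],[0,[0,0,-4],[0,0,0]],[0,[0,0,-4],[0,0,0]]])

```text
t: 6.12
tcp_pos: [491.8, 193.0, 246.0]
tool_rot: [0.0, 0.313, 0.95, 0.0]
ft_force: [0.6, -0.1, -2.7]
gripper_width: 23.9
grasp_force: 30.0
```

```bash
python3 - <<'E'
from h import *
c,im,o=look("wrist"); print(o["tcp_pos"],o["tool_rot"],o["ft_force"],o["gripper_width"],o["grasp_force"]); cv2.imwrite("pics/w2.png",im[100:400,120:520])
f=vision.grab_frame("side"); a=f["image"][100:240,240:380,::-1]; cv2.imwrite("pics/s2.png",np.hstack([cv2.resize(a,(400,400),interpolation=2),cv2.resize(im[100:400,170:470],(400,400))]))
E
```

```text
[491.75408809 193.02349717 245.96094393] [2.71281447e-04 3.12532732e-01 9.49906832e-01 4.77373202e-04] [ 0.63625722 -0.05872501 -2.70555587] 23.882938561771176 29.996966421604156
```

View pics/s2.png

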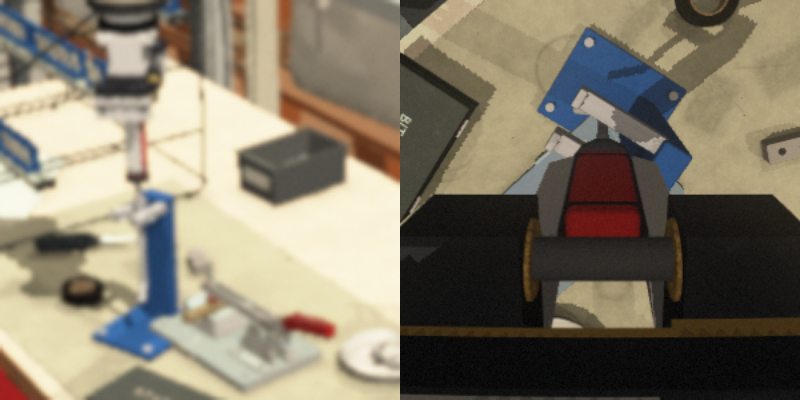

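>>> move_arm(rows=[[0,[1.1,-1.7,0],[0,0,0]],[0,[2.2,-3.4,0],[0,0,0]],[0,[3.3,-5.1,0],[0,0,0]],[0,[4.3,-6.8,0],[0,0,0]],[0,[4.3,-6.8,-5],[0,0,0]]])

```text
t: 6.85
tcp_pos: [413.7, 162.2, 292.9]
tool_rot: [-0.002, 0.312, 0.95, -0.003]
ft_force: [1.1, 1.8, -1.5]
gripper_width: 24.0
grasp_force: 30.0
```

```bash
cat >> h.py <<'E'
GX,GY,GA=570.5,-316.3,-.518; LC=165.4
gx=np.array([np.cos(GA),np.sin(GA),0]); gy=np.array([-gx[1],gx[0],0]); ez=np.array([0,0,1.])
def hookpose(x,y,z,th):
    "TCP pose with crook at guard x,y,z and tilt th deg"
    t=np.radians(th); d=np.sin(t)*gx-np.cos(t)*ez; hx=np.cos(t)*gx+np.sin(t)*ez
    return np.array([GX,GY,0])+x*gx+y*gy+z*ez-LC*d, frame(d,hx)
def crook():
    o=status.get_obs(); Rc=rot(o["tool_rot"]); p=o["tcp_pos"]+LC*Rc.apply([0,0,1])-[GX,GY,0]
    z=Rc.apply([0,0,1]); print("t",round(o["t"],2),"crook guard",np.round([p@gx,p@gy,p[2]],1),"tilt",np.round(np.degrees(np.arctan2(z@gx,-z[2])),1),"lat",round(np.degrees(z@gy),1),"F guard",np.round([o["ft_force"]@gx,o["ft_force"]@gy,o["ft_force"][2]],1))
E
python3 - <<'E'
from h import *
for z,t in ((140,0),(183,45),(100,45)):
    p,Rt=hookpose(-40-(117 if t==0 else 0),0,z,t); print(p); plan(p,Rt)
o=status.get_obs(); print(o["qpos"])
E
```

```text
[ 434.09664103 -238.56246942  305.4       ]
t 6.85 tcp [413.7 162.2 292.9] shift cm [-25.43 -31.05  -1.1 ] turn [-0.007  0.003  1.453]
[ 434.13533648 -238.58452232  299.95546161]
t 6.85 tcp [413.7 162.2 292.9] shift cm [-25.44 -31.05  -0.55] turn [-0.646 -0.566  1.374]
[ 434.13533648 -238.58452232  216.95546161]
t 6.85 tcp [413.7 162.2 292.9] shift cm [-25.45 -30.99   7.75] turn [-0.646 -0.566  1.374]
[-0.91973607 -0.05074548  0.38956584  2.00586007  0.02144162  1.18964134
  0.39647726]
```

>>> move_arm(rows=[[0,[-3.3,-2.6,-0.5],[0,0,0.1]],[0,[-7,-5.5,-1],[0,0,0.26]],[0,[-11,-8.5,-1],[0,0,0.42]],[0,[-14.5,-11.5,-1],[0,0,0.58]],[0,[-16.5,-12.9,-1],[0,0,0.73]]])

```text
t: 7.48
tcp_pos: [472.5, -40.5, 304.9]
tool_rot: [-0.0, 0.634, 0.773, -0.0]
ft_force: [1.0, 1.3, -2.8]
gripper_width: 24.0
grasp_force: 30.0
```

```bash
python3 - <<'E'
from h import *
for z,t in ((140,0),(183,45)):
    p,Rt=hookpose(-40-(117 if t==0 else 0),0,z,t); plan(p,Rt)
crook()
E
```

```text
t 7.47 tcp [472.5 -40.5 304.9] shift cm [-18.67  -7.65  -0.04] turn [-0.001  0.     0.715]
t 7.47 tcp [472.5 -40.5 304.9] shift cm [-18.67  -7.65   0.5 ] turn [-0.752 -0.28   0.678]
t 7.47 crook guard [-221.7  191.   139.5] tilt -0.0 lat -0.0 F guard [ 0.2  1.6 -2.8]
```

>>> move_arm(rows=[[0,[-4,-1.6,0],[0,0,0.14]],[0,[-8,-3.2,0],[0,0,0.3]],[0,[-12,-4.8,0],[0,0,0.46]],[0,[-16,-6.4,0],[0,0,0.61]],[0,[-18.7,-7.6,0],[0,0,0.715]]])

```text
t: 8.1
tcp_pos: [435.6, -238.2, 305.0]
tool_rot: [-0.0, 0.864, 0.504, -0.0]
ft_force: [0.5, 0.7, -2.3]
gripper_width: 23.4
grasp_force: 30.0
```

>>> move_arm(rows=[[0,[0,0,0],[-0.17,0,0]],[0,[0,0,0],[-0.34,0,0]],[0,[0,0,0],[-0.51,0,0]],[0,[0,0,0],[-0.68,0,0]],[0,[0,0,0],[-0.785,0,0]]])

```text
t: 8.72
tcp_pos: [436.5, -235.9, 306.4]
tool_rot: [0.331, 0.796, 0.467, 0.196]
ft_force: [-90.3, 20.2, -98.3]
gripper_width: 24.3
grasp_force: 30.2
```

```bash
python3 - <<'E'
from h import *
crook(); p,Rt=hookpose(-40,0,102,45); plan(p,Rt); print(status.get_obs()["qpos"])
c,im,o=look("top"); Cs,ims,_=look("side")
for n in("bolt_handle","hook_tip"):
    for cn in ("top","side"): print(n,cn,models.boxes_of(cn,n)[:2])
a=im[130:230,360:460]; b=ims[190:310,340:460]
cv2.imwrite("pics/t3.png",np.hstack([cv2.resize(a,(400,400),interpolation=2),cv2.resize(b,(400,400),interpolation=2)]))
for x in (20,8):
    P=np.array([GX,GY,55])+x*gx; print(x,c.proj([P-30*gy,P+30*gy]),Cs.proj([P-30*gy,P+30*gy]))
E
```

```text
t 8.72 crook guard [-38.7   4.7 190. ] tilt 45.3 lat 0.4 F guard [-88.4 -27.2 -98.3]
t 8.72 tcp [ 436.5 -235.9  306.4] shift cm [-0.36 -6.26  6.1 ] turn [ 0.005 -0.008  0.005]
[-0.16304373 -0.42252947  0.27194383  2.46286809  0.90114239  0.48587805
 -1.06859408]
bolt_handle top [{'pixel': [396.7, 197.8], 'confidence': 0.7}, {'pixel': [399.0, 184.3], 'confidence': 0.66}]
bolt_handle side [{'pixel': [383.8, 272.5], 'confidence': 0.68}]
hook_tip top [{'pixel': [396.1, 199.9], 'confidence': 0.63}]
hook_tip side [{'pixel': [346.8, 195.7], 'confidence': 0.75}]
20 [[413.67324077 177.31628056]
 [397.16238304 167.85654152]] [[403.36661688 269.8255202 ]
 [399.68057527 258.27694418]]
8 [[411.8226098  180.57400868]
 [395.30571874 171.10495584]] [[399.40365244 270.03076839]
 [395.84631413 258.46746023]]
```

View pics/t3.png

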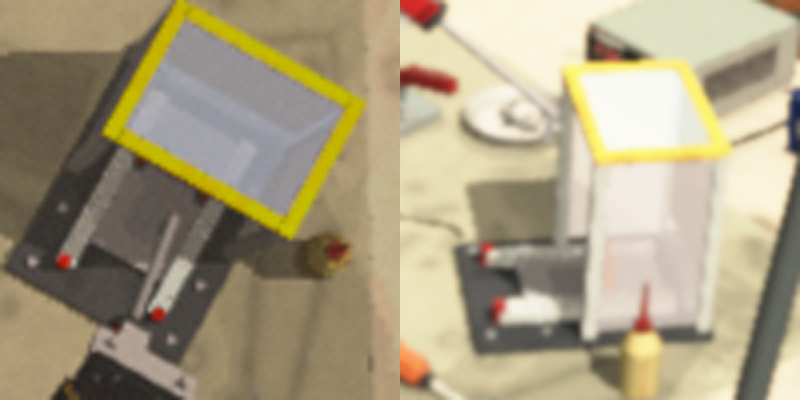

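>>> move_arm(rows=[[0,[0,0,0],[0.1,0,0]],[0,[0,0,0],[0.2,0,0]],[0,[0,0,0],[0.3,0,0]],[0,[0,0,0],[0.3,0,0]]])

```text
t: 9.52
tcp_pos: [437.4, -235.9, 305.1]
tool_rot: [0.206, 0.837, 0.492, 0.121]
ft_force: [0.3, 0.4, -2.8]
gripper_width: 24.1
grasp_force: 30.0
```

```bash
python3 - <<'E'
from h import *
crook(); o=status.get_obs(); print(o["qpos"],o["ft_force"],o["tcp_pos"],o["joint_efforts"])
E
```

```text
t 9.53 crook guard [-78.6   4.7 158.7] tilt 27.7 lat 0.2 F guard [ 0.1  0.5 -2.8]
[-0.3911489  -0.34629273  0.5327367   2.24664855  0.48272062  0.78538123
 -0.62709277] [ 0.29344247  0.3665896  -2.80670332] [ 437.38290052 -235.86475184  305.14032598] [ -1.37170807  -1.80280611  -7.24529564 -53.78660202  -0.59493408
  -0.99349771   2.11092398]
```

```bash
python3 - <<'E'
from h import *
out=[]
for n,b in(("side",(340,450,210,310)),("top",(370,450,140,220))):
    c,im,o=look(n); a=im[b[2]:b[3],b[0]:b[1]].astype(int); d=a[...,2]-a[...,0]; 
    h=cv2.cvtColor(im,cv2.COLOR_BGR2HSV)[b[2]:b[3],b[0]:b[1]]
    z=cv2.resize(im[b[2]:b[3],b[0]:b[1]],(400,400),interpolation=cv2.INTER_CUBIC)
    s=400/(b[1]-b[0]),400/(b[3]-b[2])
    for x,col in((20,(255,0,0)),(8,(0,0,0))):
        P=np.array([GX,GY,0])+x*gx
        L=[P-30*gy+20*ez,P-30*gy+55*ez,P+30*gy+55*ez,P+30*gy+20*ez]
        q=((c.proj(L)-[b[0],b[2]])*s).astype(np.int32); cv2.polylines(z,[q],False,col,1)
    z[:]=cv2.convertScaleAbs(z,alpha=1.3,beta=-40); out.append(z)
cv2.imwrite("pics/h4.png",np.hstack(out))
E
```

```text
(no output)
```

View pics/h4.png

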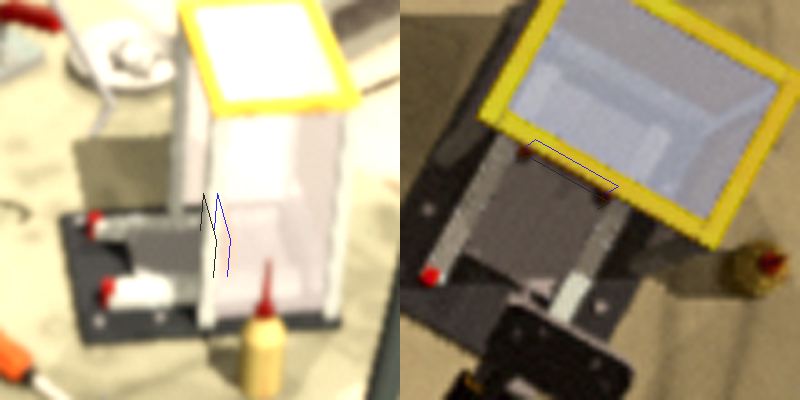

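```bash
python3 - <<'E'
from h import *
for x,z,t in ((-55,105,28),(-35,105,30),(-15,105,33)): plan(*hookpose(x,0,z,t))
E
```

```text
t 9.62 tcp [ 436.2 -235.8  304.3] shift cm [-0.36 -0.37  5.82] turn [-0.004 -0.004  0.009]
t 9.62 tcp [ 436.2 -235.8  304.3] shift cm [-0.37  0.83  6.77] turn [-0.039 -0.004  0.009]
t 9.62 tcp [ 436.2 -235.8  304.3] shift cm [-0.38  1.73  7.75] turn [-0.091 -0.004  0.009]
```

>>> move_arm(rows=[[0,[-0.2,-0.2,2],[0,0,0]],[0,[-0.4,-0.4,4],[0,0,0]],[0,[-0.4,-0.4,5.8],[0,0,0]],[0,[-0.4,0.8,6.8],[-0.04,0,0.01]],[0,[-0.4,1.7,7.7],[-0.09,0,0.01]]])

```text
t: 10.25
tcp_pos: [478.5, -264.5, 244.2]
tool_rot: [0.244, 0.829, 0.481, 0.145]
ft_force: [0.2, -0.1, -2.3]
gripper_width: 24.1
grasp_force: 30.0
```

```bash
python3 - <<'E'
from h import *
crook(); o=status.get_obs(); print(o["qpos"],o["grasp_force"])
for x,z,t in ((0,102,36),(20,100,39),(40,98,40),(40,70,40)): plan(*hookpose(x,0,z,t))
E
```

```text
t 10.25 crook guard [-15.5   0.2 105.4] tilt 33.0 lat 0.3 F guard [ 0.3 -0.  -2.3]
[-0.37658049 -0.17744277  0.63834775  2.32644047  0.54959315  0.44558275
 -0.67289873] 29.999250769615173
t 10.25 tcp [ 478.5 -264.5  244.2] shift cm [0.05 0.25 1.16] turn [-0.052 -0.004 -0.003]
t 10.25 tcp [ 478.5 -264.5  244.2] shift cm [0.05 0.96 2.48] turn [-0.105 -0.004 -0.003]
t 10.25 tcp [ 478.5 -264.5  244.2] shift cm [0.05 2.24 3.77] turn [-0.122 -0.004 -0.003]
t 10.25 tcp [ 478.5 -264.5  244.2] shift cm [0.03 0.71 6.12] turn [-0.122 -0.004 -0.003]
```

>>> move_arm(rows=[[0,[0,0.25,1.2],[-0.05,0,0]],[0,[0,1.0,2.5],[-0.105,0,0]],[0,[0,1.6,3.1],[-0.12,0,0]],[0,[0,2.2,3.8],[-0.12,0,0]],[0,[0,2.2,3.8],[-0.12,0,0]]])

```text
t: 10.88
tcp_pos: [512.8, -284.3, 224.9]
tool_rot: [0.293, 0.814, 0.471, 0.173]
ft_force: [0.3, 0.1, -2.9]
gripper_width: 23.6
grasp_force: 30.0
```

```bash
python3 - <<'E'
from h import *
crook(); o=status.get_obs(); print(o["qpos"],o["grasp_force"])
for x,z,t in ((40,84,39),(40,70,38)): plan(*hookpose(x,0,z,t))
E
```

```text
t 10.88 crook guard [39.9 -0.2 97.8] tilt 39.8 lat 0.2 F guard [ 0.2  0.2 -2.9]
[-0.24244633 -0.04967153  0.56065033  2.36615901  0.84291309  0.19454592
 -0.97490562] 29.999634325504303
t 10.88 tcp [ 512.8 -284.3  224.9] shift cm [ 0.07 -0.65  1.07] turn [ 0.014 -0.003 -0.004]
t 10.88 tcp [ 512.8 -284.3  224.9] shift cm [ 0.06 -1.25  2.15] turn [ 0.031 -0.003 -0.004]
```

```bash
python3 - <<'E'
from h import *
for x,z,t in ((41,91,38),(41,84,36),(41,77,34.5),(41,70,33)): plan(*hookpose(x,0,z,t))
E
```

```text
t 10.88 tcp [ 512.8 -284.3  224.9] shift cm [0.07 0.17 0.6 ] turn [ 0.031 -0.003 -0.004]
t 10.88 tcp [ 512.8 -284.3  224.9] shift cm [0.07 0.3  1.17] turn [ 0.066 -0.003 -0.003]
t 10.88 tcp [ 512.8 -284.3  224.9] shift cm [0.07 0.28 1.74] turn [ 0.092 -0.003 -0.003]
t 10.88 tcp [ 512.8 -284.3  224.9] shift cm [0.07 0.26 2.32] turn [ 0.118 -0.004 -0.003]
```

>>> move_arm(rows=[[0,[0,0.15,0.6],[0.03,0,0]],[0,[0,0.3,1.15],[0.066,0,0]],[0,[0,0.28,1.75],[0.092,0,0]],[0,[0,0.26,2.3],[0.118,0,0]],[0,[0,0.26,2.3],[0.118,0,0]]])

```text
t: 11.5
tcp_pos: [527.7, -292.2, 209.3]
tool_rot: [0.245, 0.829, 0.481, 0.145]
ft_force: [-0.2, -0.3, -2.7]
gripper_width: 23.5
grasp_force: 30.0
```

```bash
python3 - <<'E'
from h import *
crook(); o=status.get_obs(); print(o["qpos"],o["grasp_force"])
for x,t in ((35,33),(29,33),(23,33),(10,33),(-10,32),(-25,30)): plan(*hookpose(x,0,70,t))
E
```

```text
t 11.5 crook guard [41.1  0.4 70.7] tilt 33.1 lat 0.2 F guard [-0.  -0.4 -2.7]
[-0.29297379  0.04813282  0.67071908  2.26611967  0.17864375  0.27000825
 -0.30980351] 29.999377727508545
t 11.5 tcp [ 527.7 -292.2  209.3] shift cm [ 0.03 -0.53 -0.28] turn [ 0.001 -0.004 -0.003]
t 11.5 tcp [ 527.7 -292.2  209.3] shift cm [ 0.03 -1.04 -0.6 ] turn [ 0.001 -0.004 -0.003]
t 11.5 tcp [ 527.7 -292.2  209.3] shift cm [ 0.03 -1.54 -0.93] turn [ 0.001 -0.004 -0.003]
t 11.5 tcp [ 527.7 -292.2  209.3] shift cm [ 0.03 -2.63 -1.64] turn [ 0.001 -0.004 -0.003]
t 11.5 tcp [ 527.7 -292.2  209.3] shift cm [ 0.03 -4.02 -2.73] turn [ 0.018 -0.004 -0.003]
t 11.5 tcp [ 527.7 -292.2  209.3] shift cm [ 0.03 -4.7  -3.53] turn [ 0.053 -0.004 -0.003]
```

>>> move_arm(rows=[[0,[0,-0.25,-0.15],[0,0,0]],[0,[0,-0.5,-0.32],[0,0,0]],[0,[0,-0.75,-0.48],[0,0,0]],[0,[0,-1.0,-0.65],[0,0,0]],[0,[0,-1.2,-0.75],[0,0,0]]])

```text
t: 12.12
tcp_pos: [515.3, -285.5, 209.3]
tool_rot: [0.245, 0.829, 0.481, 0.145]
ft_force: [2.5, -2.6, -3.5]
gripper_width: 24.1
grasp_force: 30.0
```

>>> move_arm(rows=[[0,[0,-0.17,-0.11],[0,0,0]],[0,[0,-0.34,-0.22],[0,0,0]],[0,[0,-0.5,-0.33],[0,0,0]],[0,[0,-0.67,-0.44],[0,0,0]],[0,[0,-0.84,-0.55],[0,0,0]]])

```text
t: 12.75
tcp_pos: [506.4, -280.5, 209.1]
tool_rot: [0.245, 0.829, 0.481, 0.145]
ft_force: [3.5, -2.8, -1.9]
gripper_width: 23.8
grasp_force: 30.0
```

```bash
python3 - <<'E'
from h import *
crook(); o=status.get_obs(); print(o["qpos"],o["grasp_force"])
E
```

```text
t 12.75 crook guard [16.9  0.  70.5] tilt 33.1 lat 0.2 F guard [ 4.5 -0.7 -1.9]
[-0.32396633 -0.01267375  0.67058711  2.31207897  0.34889939  0.28428753
 -0.47903482] 29.9971541762352
```

```bash
python3 - <<'E'
from h import *
for i in range(1,11): plan(*hookpose(17-2.4*i,0,70.5,33.1-.5*i))
E
```

```text
t 12.75 tcp [ 506.4 -280.5  209.1] shift cm [ 0.06 -0.06 -0.12] turn [ 0.008 -0.004 -0.003]
t 12.75 tcp [ 506.4 -280.5  209.1] shift cm [ 0.06 -0.11 -0.25] turn [ 0.017 -0.004 -0.003]
t 12.75 tcp [ 506.4 -280.5  209.1] shift cm [ 0.06 -0.17 -0.38] turn [ 0.026 -0.004 -0.003]
t 12.75 tcp [ 506.4 -280.5  209.1] shift cm [ 0.06 -0.23 -0.51] turn [ 0.034 -0.004 -0.003]
t 12.75 tcp [ 506.4 -280.5  209.1] shift cm [ 0.06 -0.29 -0.63] turn [ 0.043 -0.004 -0.003]
t 12.75 tcp [ 506.4 -280.5  209.1] shift cm [ 0.07 -0.34 -0.76] turn [ 0.052 -0.004 -0.003]
t 12.75 tcp [ 506.4 -280.5  209.1] shift cm [ 0.07 -0.4  -0.88] turn [ 0.061 -0.004 -0.003]
t 12.75 tcp [ 506.4 -280.5  209.1] shift cm [ 0.07 -0.46 -1.  ] turn [ 0.069 -0.004 -0.003]
t 12.75 tcp [ 506.4 -280.5  209.1] shift cm [ 0.07 -0.51 -1.12] turn [ 0.078 -0.004 -0.003]
t 12.75 tcp [ 506.4 -280.5  209.1] shift cm [ 0.07 -0.57 -1.24] turn [ 0.087 -0.004 -0.003]
```

>>> move_arm(rows=[[0,[0,-0.06,-0.12],[0.009,0,0]],[0,[0,-0.11,-0.25],[0.017,0,0]],[0,[0,-0.17,-0.38],[0.026,0,0]],[0,[0,-0.23,-0.51],[0.034,0,0]],[0,[0,-0.29,-0.63],[0.043,0,0]]])

```text
t: 13.38
tcp_pos: [500.9, -277.4, 212.3]
tool_rot: [0.226, 0.835, 0.484, 0.134]
ft_force: [4.2, -1.3, -10.4]
gripper_width: 23.6
grasp_force: 30.0
```

>>> move_arm(rows=[[0,[0,-0.05,-0.12],[0.009,0,0]],[0,[0,-0.11,-0.25],[0.018,0,0]],[0,[0,-0.16,-0.38],[0.026,0,0]],[0,[0,-0.22,-0.5],[0.035,0,0]],[0,[0,-0.27,-0.62],[0.043,0,0]]])

```text
t: 14.0
tcp_pos: [496.4, -274.9, 216.7]
tool_rot: [0.209, 0.839, 0.487, 0.124]
ft_force: [3.4, -2.1, -12.2]
gripper_width: 23.9
grasp_force: 30.0
```

```bash
python3 - <<'E'
from h import *
crook(); o=status.get_obs(); print(o["qpos"],o["gripper_width"])
for i in range(1,6): plan(*hookpose(-6.7-2.2*i,0,70.5,28-.4*i))
E
```

```text
t 14.0 crook guard [-7.  -0.1 70.7] tilt 28.1 lat 0.2 F guard [  4.   -0.2 -12.2]
[-0.33564823 -0.02471301  0.68457491  2.25839461  0.21757167  0.42573875
 -0.34388686] 23.85098888185069
t 14.0 tcp [ 496.4 -274.9  216.7] shift cm [ 0.07 -0.04 -0.07] turn [ 0.009 -0.004 -0.003]
t 14.0 tcp [ 496.4 -274.9  216.7] shift cm [ 0.07 -0.12 -0.17] turn [ 0.016 -0.004 -0.003]
t 14.0 tcp [ 496.4 -274.9  216.7] shift cm [ 0.07 -0.2  -0.27] turn [ 0.023 -0.004 -0.003]
t 14.0 tcp [ 496.4 -274.9  216.7] shift cm [ 0.07 -0.28 -0.37] turn [ 0.029 -0.004 -0.003]
t 14.0 tcp [ 496.4 -274.9  216.7] shift cm [ 0.07 -0.36 -0.47] turn [ 0.036 -0.004 -0.003]
```

>>> move_arm(rows=[[0,[0,-0.2,0],[0,0,0]],[0,[0,-0.41,0.01],[0,0,0]],[0,[0,-0.62,0.01],[0,0,0]],[0,[0,-0.77,-0.07],[0,0,0]],[0,[0,-0.93,-0.16],[0,0,0]]])

```text
t: 14.62
tcp_pos: [488.7, -270.3, 213.7]
tool_rot: [0.209, 0.839, 0.487, 0.124]
ft_force: [4.2, -1.6, -3.8]
gripper_width: 24.4
grasp_force: 30.0
```

```bash
python3 - <<'E'
from h import *
crook(); o=status.get_obs(); print(o["qpos"],o["gripper_width"])
E
```

```text
t 14.62 crook guard [-15.8   0.1  67.8] tilt 28.1 lat 0.2 F guard [ 4.4  0.7 -3.8]
[-0.33483825 -0.04179477  0.67270006  2.27838753  0.255425    0.42217689
 -0.38410951] 24.439677880268395
```

Good, force clean. Ease on at ~8–10 mm/s.

>>> move_arm(rows=[[0,[0,-0.1,-0.05],[0,0,0]],[0,[0,-0.2,-0.1],[0,0,0]],[0,[0,-0.3,-0.16],[0,0,0]],[0,[0,-0.4,-0.21],[0,0,0]]])

```text
t: 15.12
tcp_pos: [484.8, -268.2, 213.6]
tool_rot: [0.209, 0.839, 0.487, 0.124]
ft_force: [4.4, -2.0, -2.6]
gripper_width: 24.2
grasp_force: 30.0
```

```bash
python3 - <<'E'
from h import *
crook(); o=status.get_obs()
c,im,o=look("top"); print(models.boxes_of("top","bolt_handle")[:2])
for x in (-30,-40):
    P=np.array([GX,GY,55])+x*gx; print(x,c.proj([P-30*gy,P+30*gy]).round(1).tolist())
a=im[150:240,360:450]; cv2.imwrite("pics/t5.png",cv2.resize(a,(500,500),interpolation=2))
E
```

```text
t 15.12 crook guard [-20.3   0.1  67.8] tilt 28.1 lat 0.2 F guard [ 4.8  0.4 -2.6]
[{'pixel': [390.4, 187.3], 'confidence': 0.93}]
-30 [[406.0, 190.9], [389.4, 181.4]]
-40 [[404.4, 193.6], [387.9, 184.1]]
```

View pics/t5.png

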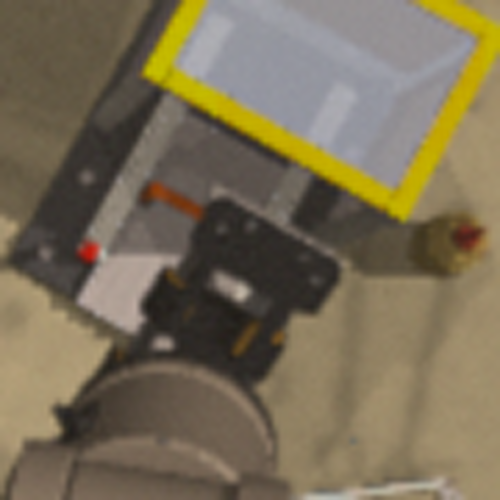

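>>> move_arm(rows=[[0,[0,-0.09,-0.05],[0,0,0]],[0,[0,-0.18,-0.09],[0,0,0]]])

```text
t: 15.48
tcp_pos: [483.1, -267.2, 213.6]
tool_rot: [0.209, 0.839, 0.487, 0.124]
ft_force: [3.9, -1.8, -3.3]
gripper_width: 23.6
grasp_force: 30.0
```

>>> move_arm(rows=[[0,[0,-0.09,-0.05],[0,0,0]],[0,[0,-0.18,-0.09],[0,0,0]]])

```text
t: 15.72
tcp_pos: [481.8, -266.5, 213.8]
tool_rot: [0.209, 0.839, 0.487, 0.124]
ft_force: [13.8, -8.0, -17.5]
gripper_width: 23.9
grasp_force: 30.0
```

>>> move_arm(rows=[[0,[0,0.18,0.09],[0,0,0]],[0,[0,0.45,0.24],[0,0,0]],[0,[0,0.9,0.48],[0,0,0]],[0,[0,1.4,0.75],[0,0,0]],[0,[0,1.4,0.75],[0,0,0]]])

```text
t: 16.35
tcp_pos: [495.4, -274.3, 213.4]
tool_rot: [0.209, 0.839, 0.487, 0.124]
ft_force: [0.0, 0.1, -3.0]
gripper_width: 23.9
grasp_force: 30.0
```

```bash
python3 - <<'E'
from h import *
crook(); o=status.get_obs(); print(o["qpos"],o["gripper_width"])
c,im,o=look("side")
c,im,o=look("top"); h=cv2.cvtColor(im,cv2.COLOR_BGR2HSV)[150:240,370:420]
m=(h[...,0]>3)&(h[...,0]<16)&(h[...,1]>150)&(h[...,2]>90); q=np.argwhere(m)[:,::-1]+[370,150]; print(len(q),q[q[:,0].argmin()],q[:,0].max() if len(q) else 0,q.mean(0))
for x in (-30,-40): print(c.proj([np.array([GX,GY,55])+x*gx+30*gy]))
for x,z in ((-8,85),(-8,105),(-60,130)): plan(*hookpose(x,0,z,28))
E
```

```text
t 16.35 crook guard [-8.1 -0.1 67.5] tilt 28.1 lat 0.2 F guard [-0.   0.1 -3. ]
[-0.33756278 -0.02140378  0.68694853  2.26465663  0.21831587  0.41650461
 -0.34577715] 23.937880967969647
25 [386 184] 396 [391.32 186.32]
[[389.41480419 181.41355997]]
[[387.86162111 184.13197566]]
t 16.45 tcp [ 495.1 -274.1  213.3] shift cm [ 0.08  0.9  -1.52] turn [ 0.002 -0.004 -0.003]
t 16.45 tcp [ 495.1 -274.1  213.3] shift cm [ 0.09  1.85 -3.29] turn [ 0.002 -0.004 -0.003]
t 16.45 tcp [ 495.1 -274.1  213.3] shift cm [ 0.1  -1.56 -7.94] turn [ 0.002 -0.004 -0.003]
```

>>> move_arm(rows=[[0,[0,0.45,-0.76],[0,0,0]],[0,[0,0.9,-1.5],[0,0,0]],[0,[0,1.4,-2.5],[0,0,0]],[0,[0,1.85,-3.3],[0,0,0]],[0,[0,1.85,-3.3],[0,0,0]]])

```text
t: 17.08
tcp_pos: [496.2, -274.7, 252.4]
tool_rot: [0.209, 0.839, 0.486, 0.125]
ft_force: [-0.4, -0.2, -3.0]
gripper_width: 23.9
grasp_force: 30.0
```

```bash
python3 - <<'E'
from h import *
crook()
for x,z,t in ((-60,110,28),(-80,140,15),(-130,160,0)): plan(*hookpose(x,0,z,t))
E
```

```text
t 17.07 crook guard [ -7.    0.2 106.7] tilt 28.2 lat 0.3 F guard [-0.3 -0.4 -3. ]
t 17.07 tcp [ 496.2 -274.7  252.4] shift cm [ 0.07 -4.45 -2.8 ] turn [ 0.004 -0.005 -0.003]
t 17.07 tcp [ 496.2 -274.7  252.4] shift cm [ 0.09 -1.08 -5.95] turn [ 0.231 -0.005 -0.003]
t 17.07 tcp [ 496.2 -274.7  252.4] shift cm [ 0.11 -0.5  -8.55] turn [ 0.492 -0.006 -0.002]
```

>>> move_arm(rows=[[0,[0,-2.2,-1.4],[0,0,0]],[0,[0,-4.2,-2.7],[0.05,0,0]],[0,[0,-1.5,-5.8],[0.22,0,0]],[0,[0,-0.8,-7.5],[0.38,0,0]],[0,[0,-0.5,-8.5],[0.492,0,0]]])

```text
t: 17.7
tcp_pos: [458.3, -252.6, 325.5]
tool_rot: [-0.003, 0.864, 0.503, 0.002]
ft_force: [-1.5, 0.3, -3.3]
gripper_width: 24.2
grasp_force: 30.0
```

```bash
python3 - <<'E'
from h import *
crook(); print(status.get_obs()["qpos"])
a=np.radians(12); plan([472,-40,320],frame([0,0,-1],[np.cos(a),np.sin(a),0]))
E
```

```text
t 17.7 crook guard [-129.5    0.9  160.1] tilt -0.2 lat 0.4 F guard [-1.4 -0.4 -3.3]
[-0.38533169  0.09335693  0.84379513  1.83031428 -0.08024599  1.25244674
 -0.0353721 ]
t 17.7 tcp [ 458.3 -252.6  325.5] shift cm [19.15 -9.32  0.7 ] turn [-0.    -0.007 -0.726]
```

>>> move_arm(rows=[[0,[4,-1.9,0],[0,0,-0.15]],[0,[8,-3.9,0],[0,0,-0.3]],[0,[12,-5.8,0],[0,0,-0.45]],[0,[16,-7.8,0],[0,0,-0.6]],[0,[19.1,-9.3,0.5],[0,0,-0.726]]])

```text
t: 18.32
tcp_pos: [471.0, -39.0, 319.9]
tool_rot: [-0.001, 0.628, 0.778, 0.003]
ft_force: [0.3, -0.1, -2.8]
gripper_width: 23.7
grasp_force: 30.0
```

```bash
python3 - <<'E'
from h import *
a=np.radians(53.6); plan([415,164,293],frame([0,0,-1],[np.cos(a),np.sin(a),0]))
E
```

```text
t 18.32 tcp [471.  -39.  319.9] shift cm [21.01 -1.18  2.79] turn [ 0.005 -0.003 -0.722]
```

>>> move_arm(rows=[[0,[4.5,-0.2,0],[0,0,-0.15]],[0,[9,-0.5,0.7],[0,0,-0.3]],[0,[13.5,-0.8,1.5],[0,0,-0.45]],[0,[18,-1.0,2.2],[0,0,-0.6]],[0,[21,-1.2,2.8],[0,0,-0.722]]])

```text
t: 18.95
tcp_pos: [415.2, 164.2, 292.4]
tool_rot: [-0.0, 0.312, 0.95, 0.003]
ft_force: [0.5, 0.4, -2.2]
gripper_width: 23.6
grasp_force: 30.0
```

>>> move_arm(rows=[[0,[0,0,0],[0,0,0]],[0,[0,0,0],[0,0,0]]])

```text
t: 19.2
tcp_pos: [416.2, 161.7, 292.8]
tool_rot: [0.0, 0.316, 0.949, 0.002]
ft_force: [-0.2, -0.4, -2.6]
gripper_width: 24.2
grasp_force: 30.0
```

```bash
python3 - <<'E'
from h import *
c,im,o=look("wrist"); cs,ims,_=look("side"); print(o["tcp_pos"],o["tool_rot"])
Rc=rot(o["tool_rot"])
p=lambda L:o["tcp_pos"]+Rc.apply(L)
# predicted hook: collar, crook, tip in side image
pts=cs.proj([p([0,0,20.4]),p([0,0,165.4]),p([0,-22.5,178.4])]); print(pts.round(1).tolist())
b=(int(pts[0,0])-50,int(pts[0,1])-40); a=cv2.resize(ims[b[1]:b[1]+130,b[0]:b[0]+100],(460,598),interpolation=2)
for q in pts: cv2.circle(a,tuple(((q-b)*4.6).astype(int)),4,(0,255,0),1)
w=im[90:320,200:540]
cv2.imwrite("pics/r6.png",np.hstack([a,cv2.resize(w,(340,598))]))
print("seat proj wrist",c.proj([[490.1,194.5,185]]))
plan([490,194,246])
E
```

```text
[416.17909639 161.69062461 292.82014711] [1.40311515e-05 3.16087984e-01 9.48726788e-01 2.42233866e-03]
[[271.9, 158.1], [274.6, 195.8], [273.8, 202.1]]
seat proj wrist [[393.50732689 234.53523306]]
t 19.3 tcp [416.3 161.4 293. ] shift cm [-3.94  7.01  4.73] turn
```

View pics/r6.png

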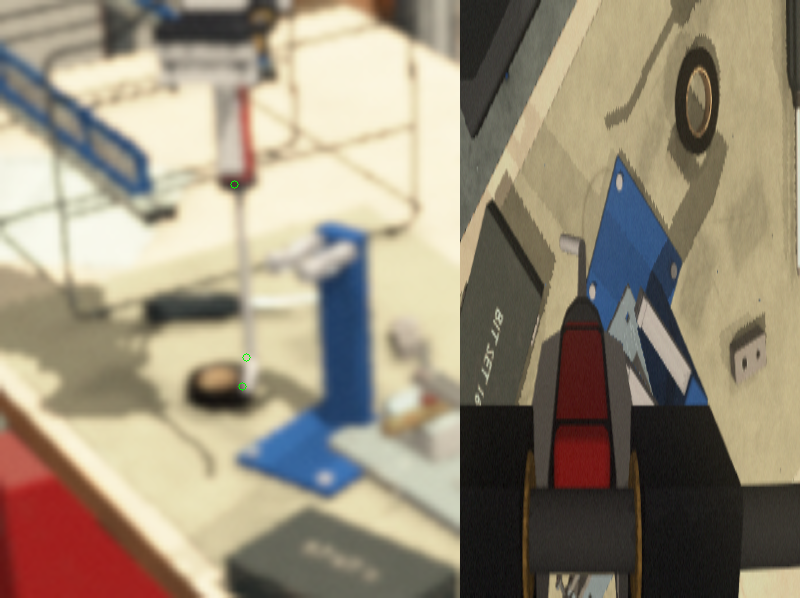

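>>> move_arm(rows=[[0,[0,0,2],[0,0,0]],[0,[0,0,4.7],[0,0,0]],[0,[-1,1.8,4.7],[0,0,0]],[0,[-2,3.5,4.7],[0,0,0]],[0,[-3,5.3,4.7],[0,0,0]]])

```text
t: 19.92
tcp_pos: [472.8, 186.4, 246.3]
tool_rot: [0.0, 0.316, 0.949, 0.003]
ft_force: [-0.5, 0.6, -2.5]
gripper_width: 23.7
grasp_force: 30.0
```

```bash
python3 - <<'E'
from h import *
print(status.get_obs()["ft_force"]); a=np.radians(53.6); plan([491,193.5,246],frame([0,0,-1],[np.cos(a),np.sin(a),0]))
E
```

```text
[-0.4748623   0.63610495 -2.54723998]
t 19.93 tcp [472.8 186.4 246.3] shift cm [-1.03  1.66  0.04] turn [ 0.005 -0.001 -0.008]
```

>>> move_arm(rows=[[0,[-0.5,0.8,0],[0,0,0]],[0,[-1.0,1.65,0],[0,0,0]],[0,[-1.0,1.65,2],[0,0,0]],[0,[-1.0,1.65,3.5],[0,0,0]],[0,[-1.0,1.65,3.7],[0,0,0]]])

```text
t: 20.55
tcp_pos: [489.1, 194.0, 208.3]
tool_rot: [-0.001, 0.315, 0.949, 0.002]
ft_force: [-0.6, 0.5, -1.4]
gripper_width: 23.9
grasp_force: 30.0
```

>>> move_arm(rows=[[0,[0,0,0.2],[0,0,0]],[0,[0,0,0.3],[0,0,0]],[0,[0,0,0.3],[0,0,0]]])

```text
t: 20.92
tcp_pos: [489.8, 194.5, 206.5]
tool_rot: [0.0, 0.315, 0.949, 0.003]
ft_force: [-0.7, 0.2, -3.1]
gripper_width: 23.9
grasp_force: 30.0
```

>>> move_arm(rows=[[0,[0,0,0.1],[0,0,0]],[0,[0,0,0.15],[0,0,0]],[0,[0,0,0.15],[0,0,0]]])

```text
t: 21.3
tcp_pos: [489.9, 194.5, 205.5]
tool_rot: [0.0, 0.315, 0.949, 0.003]
ft_force: [-4.5, -1.3, 9.9]
gripper_width: 23.7
grasp_force: 30.0
```

Seated (support force appears). Open and back off upwards.

>>> move_arm(rows=[[1,[0,0,-0.05],[0,0,0]],[1,[0,0,-0.05],[0,0,0]],[1,[0,0,-0.05],[0,0,0]],[1,[0,0,-0.05],[0,0,0]],[1,[0,0,-0.05],[0,0,0]]])

```text
t: 21.92
tcp_pos: [489.7, 194.4, 205.2]
tool_rot: [-0.0, 0.315, 0.949, 0.003]
ft_force: [-0.7, -0.1, 0.7]
gripper_width: 70.6
grasp_force: 0.0
```

>>> move_arm(rows=[[1,[0,0,0],[0,0,0]],[1,[0,0,0],[0,0,0]],[1,[0,0,-3],[0,0,0]],[1,[0,0,-7],[0,0,0]],[1,[0,0,-12],[0,0,0]]])

```text
t: 22.55
tcp_pos: [489.1, 193.6, 326.0]
tool_rot: [-0.0, 0.315, 0.949, 0.002]
ft_force: [0.9, 0.4, 0.5]
gripper_width: 94.0
grasp_force: 0.0
```

```bash
python3 - <<'E'
from h import *
for k in range(3):
    c,im,o=look("wrist"); print(o["t"],o["tcp_pos"],o["gripper_width"],red(im,c,263))
ct,it,_=look("top"); h=cv2.cvtColor(it,cv2.COLOR_BGR2HSV)[150:240,370:425]
m=(h[...,0]>3)&(h[...,0]<16)&(h[...,1]>150)&(h[...,2]>90); q=np.argwhere(m)[:,::-1]+[370,150]; print(len(q),q[q[:,0].argmin()],q[q[:,0].argmax()],q.mean(0))
for x in (-36,-38,-40,-42): print(x,ct.proj([np.array([GX,GY,55])+x*gx+k*gy for k in(30,0,-30)]).round(1).tolist())
z=cv2.resize(im[60:260,200:440],(480,400),interpolation=2); a=cv2.resize(it[150:210,370:430],(320,400),interpolation=2)
cv2.imwrite("pics/e7.png",np.hstack([z,a]))
E
```

```text
22.55 [489.05523285 193.58627718 326.00077315] 93.9848789025478 (array([322.5, 208.5], dtype=float32), array([489.45079417, 193.70594454, 263.        ]), array([21.58749525, 20.95619637, 22.01682182]), array([  53.24753728,  -36.10414906, -126.76368553]))
22.6 [491.25613135 194.29604971 332.68511845] 93.77338061043012 (array([319.5, 205. ], dtype=float32), array([489.73616131, 193.45889415, 263.        ]), array([20.50307165, 20.59084873, 20.89599139]), array([  53.11604653,  -36.30802102, -126.92747308]))
22.65 [491.3244569  194.4308648  329.94609253] 94.14646617059854 (array([319., 206.], dtype=float32), array([489.64931031, 193.2154988 , 263.        ]), array([21.09814744, 20.39091913, 21.5032372 ]), array([  53.12451572,  -36.29335633, -126.91983866]))
82 [386 239] [407 239] [396.84146341 213.01219512]
-36 [[388.5, 183.0], [396.7, 187.8], [405.0, 192.5]]
-38 [[388.2, 183.6], [396.4, 188.3], [404.7, 193.1]]
-40 [[387.9, 184.1], [396.1, 188.9], [404.4, 193.6]]
-42 [[387.6, 184.7], [395.8, 189.4], [404.1, 194.2]]
```

View pics/e7.png

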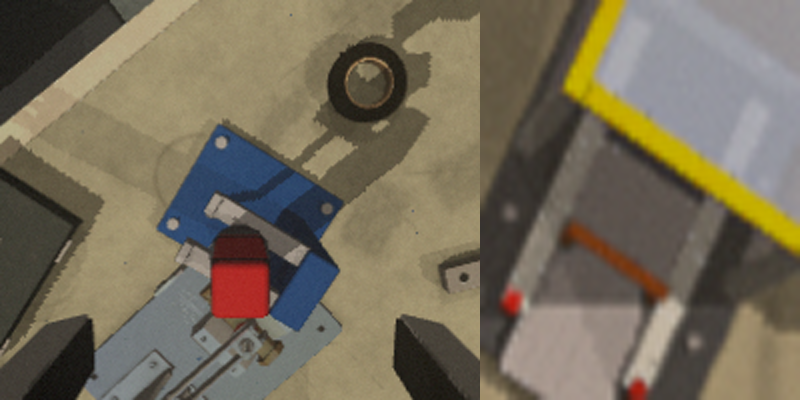

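```bash
python3 -c "
from bench import order; print(order.sign_off())"
```

```text
the job is handed in; nothing more can be done
None
```

I drew the bolt to its stop (about 16 N felt there), hung the hook back upright in its fork and handed the job in. While I tilted the hook beforehand, the arm briefly hit joint 4's limit (2.463 rad against 2.46) and the wrist force read about 135 N, over the 120 N limit. That may fail the run; sign-off returned no verdict.

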